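# Put a solder stick away in its covered keeper

## Task

Lever the hinged lid of the small copper keeper wide open with the blade of the scraper under its front lip (do not open it with the fingers), and lay the scraper down flat on the bench. Then take the longer of the two solder sticks from the sloped wooden rest and stand it upright in the keeper, lowering it to the bottom rather than dropping it in. Leave the lid open, the shorter stick on its rest and the other things on the bench where they are.

Things in the scene. Friction and masses are not known exactly. Their poses are not given: they have to be found in the camera images.
- keeper: square upright copper can, 54 x 54 mm outside, 95 mm high, walls 4 mm (46 x 46 mm clear inside), inner floor 5 mm above the bench, on a steel foot 84 x 84 x 5 mm fixed to the bench. Origin: centre of its underside, on the bench; z up; its front, where the lid's lip is, looks along its own -x.
- keeper_hinge (a point): the lid's hinge line, at the middle of the keeper's far (+x) rim, 95 mm up and 27 mm from the keeper's axis; the hinge runs along the keeper's y; same axes as the keeper.
- lid (a joint): angle of the keeper's lid (rad): 0 shut, 1.57 upright, 2.0 stop, leaning back over the far side. A copper plate 68 x 64 x 4 mm whose underside lies on the rim when shut; it reaches from the hinge forwards and juts 14 mm past the front wall as a lip with free space below. The hinge is stiff: the lid stays at any angle; about 1 N at the lip lifts it.
- lid_lip (a point): middle of the lower front edge of the lid, 68 mm from the hinge; moves with the lid. Its x axis runs from the lip to the hinge.
- scraper: flat scraper 190 mm long, lying flat on the bench, 0.11 kg: wooden handle 110 long x 22 wide x 18 mm high, steel blade 26 wide x 3 mm thick. Origin: under the handle (18 mm below its top), near the balance point; x points to the blade tip, 105 mm ahead; the handle reaches from 85 mm behind the origin to 25 mm ahead; z up, the blade's mid-plane lies 9 mm above the origin.
- scraper_tip (a point): middle of the blade's front edge, at (105, 0, 9) mm in the scraper's frame; same axes.
- rest: fixed wooden sloped rest, 136 mm wide (y). Two sticks lean in grooves 35 mm either side of its middle, 30 degrees off upright, tops away from the robot (rest's +x), feet on a stop 22 mm up and 45 mm towards -x from the origin. Its board and 7 mm guide ridges run along the first 104 mm of the sticks; above that they stand free. Origin: under its middle, on the bench.
- long_stick: the longer solder stick, a grey metal bar 14 x 14 x 180 mm, about 0.24 kg, leaning in one of the rest's grooves (either one). Origin: centre of its foot (lower end); z runs along it to the top, 180 mm away.
- long_stick_mid (a point): middle of the longer stick, 90 mm from the foot; same axes.
- short_stick: the shorter solder stick, 14 x 14 x 120 mm, same metal, in the other groove. Origin: centre of its foot; z along it. Stays there.
- bowl: bystander: copper bowl, 100 mm across, 45 mm high; origin: centre of its underside.
- finial: bystander: turned brass finial, 56 mm across, 107 mm high, standing; origin: centre of its underside.
- hammer: bystander: hammer 220 mm long, lying; origin under its middle.
- jar: bystander: glass jar 64 mm across, 80 mm high; origin: centre of its underside.
- cup: bystander: copper mug, 70 mm across, 70 mm high; origin: centre of its underside.
- brush: bystander: hand brush, lying; origin under its middle.
There are look-alikes about, which are no part of the job. What is shaped like the keeper but red is not meant. Several things have the shape of the scraper; the one meant has the colours described above.

How it is judged:
On the way, in this order (a step that is already met when the one before it is completed fails the run):
1. the lid is levered up past 0.35 rad with the scraper bearing on it (value of joint lid above 0.35 rad and contact force between scraper and lid above 0.1 N).
2. the lid stands wide open (past 1.4 rad) and the scraper lies flat on the bench (value of joint lid above 1.4 rad and height (world z) of scraper below 0.03 m and angle between scraper's own x axis and vertical between 1.4 and 1.75 rad and linear speed of scraper below 0.03 m/s), for 0.2 s.
3. the longer stick stands in the keeper, its foot on the floor (horizontal distance between long_stick_mid and keeper below 0.027 m and height (world z) of long_stick_mid below 0.106 m and (angle between long_stick's own z axis and vertical below 0.42 rad or angle between long_stick's own z axis and vertical above 2.72 rad) and linear speed of long_stick below 0.03 m/s), for 0.2 s.
At the end, for the whole second after the job is handed in: Longer stick at rest in the keeper: its middle within 27 mm of the keeper's axis, under 106 mm above the bench, at most 0.42 rad off upright; lid open past 1.4 rad; scraper flat and still on the bench (origin under 30 mm, level within 0.17 rad); shorter stick within 30 mm of its start (all of step 2 and all of step 3 and distance of short_stick from where it was at the start of the episode below 0.03 m); the robot touches nothing.
It fails at once if the lid is touched by the fingers or arm (over 0.5 N) before it is open past 1.4 rad (value of joint lid below 1.4 rad and contact force between any of the fingers, the arm and lid above 0.5 N).
It fails at once if the longer stick is dropped into the keeper (faster than 0.7 m/s inside or just above it) (horizontal distance between long_stick_mid and keeper below 0.03 m and height (world z) of long_stick_mid below 0.2 m and linear speed of long_stick above 0.7 m/s).
It fails at once if the shorter stick is moved by more than 30 mm (distance of short_stick from where it was at the start of the episode above 0.03 m).
It fails at once if a bystander is moved by more than 40 mm (distance of any of bowl, finial, hammer, jar, cup, brush from where it was at the start of the episode above 0.04 m).
It also fails if it takes over 66 s, if anything falls off the work surface, if the arm or the gripper's body presses on something with over 40 N, if the wrist force passes 120 N, or if a joint passes its speed limit or range.

## Robot

A 6-joint arm with a two-finger parallel gripper is mounted at the origin on the work surface. World frame = base frame: x ahead of the robot, y to its left, z up, the work surface at z = 0. Lengths are in m, angles in rad, forces in N, time in s.
With the tool pointing down it reaches from about 0.425 to 0.95 m from the base axis. Payload 14.7 kg.
Tool frame: the origin (TCP) lies between the finger pads; the fingertips stand 25 mm ahead of it and the grasp point (between the pads) lies 6 mm ahead of it (manip.nose_length is the distance from the TCP to the fingertips, in m); z points along the fingers, y is the line along which they close (so a half turn about z gives the same grasp; the last joint's range is limited). The gripper opens to 85 mm and grips with 20 to 120 N. Pads are 22 mm wide; open, the fingers measure 114 mm over their backs; the gripper's body (76 mm by 85 mm) begins 54 mm behind the grasp point. The pads swing forward as they close: fully open they stand 13 mm farther back than shut.
Start: joints at [1.235, 0.48, 1.596, -0, 1.065, -0.047], TCP at [0.185, 0.623, 0.256] pointing down, gripper open.
Joint ranges: [-2.75, 2.75], [-0.82, 2.05], [0.23, 2.67], [-1.56, 4.7], [0.09, 2.69], [-2.92, 2.92]. Speed limits (rad/s): [1.89, 1.89, 2.39, 3.01, 3.01, 3.01].

## Interface

Orientations are given as a rotation vector (axis times angle).
In Python, from plant import get_state, viewer, manip gives the robot as it stands.
- The arm moves only by the tool step_arm, never from a script. Its argument "commands" is one flat list of numbers, 6 for each row, row after row: the shift along the tool's x, y, z in cm, then the turn, a rotation vector about the tool's x, y, z in degrees. A call has exactly 10 rows; each row shifts and turns the commanded pose from where the row before left it, along the tool's axes as they then stand; what a row does not reach is not made up. A row lasts 1/10 s, in which the tool goes at most 50 mm and 8.59 degrees, less where a joint would pass 70% of its speed; a pose out of reach is approached as far as the arm can. A call is refused whole if a number of a shift passes 5 or a number of a turn 8.59, either way. A call with a gripper value outside its range is refused whole. "fingers" is the finger opening in cm, from 0 to 8.54, set as the call begins (left out, the last holds). The fingers move at their own pace and stop on an object; "newtons" is the grip in N (left out, the last holds). Time passes only in rows, so rows that do not move let the fingers close, or fill a call up. It gives the time, the measured TCP pose, the force, the opening and the grip force at its end, in the units of the state.
- get_state(): the state, without advancing time (a new reading comes with each control period).
- viewer.snapshot(name): name is "side" or "top" or "wrist"; returns a dict with "image" (420x560x3 uint8, red, green, blue), "camera_matrix" (3x3 intrinsics, pixels), "xyz" and "attitude" of the camera in the world. Camera axes: x right, y down, z forward; pixel columns grow to the right and rows downward; lengths in m; the calibration is good to about 2 mm. The wrist camera is an equidistant fisheye: a pixel r from the principal point sees the ray r / f radians off the axis. A picture is of the moment at which its call begins. There is no depth.
- manip.hand_in(): hands the job in; it is judged then, once.
The state is a dict: "clock": time; "qpos": joint angles; "qvel": joint speeds; "effort": joint torques, N m; "eef_pos": TCP position; "tcp_rot": TCP orientation; "ft_force": force on the tool from outside, world axes, zero at the start; "moment": the same for the moment, N m; "opening": finger opening in m; "finger_force": force on a finger pad.
Only numpy, scipy, OpenCV 4.12 (cv2) and the standard library are available. Lean on these libraries where they do the work, as an engineer would, in place of code of your own. Each camera call takes 0.05 s, during which the arm holds its last target. There are 200 camera calls.

## Working session

There is one attempt and no reset: what is moved stays moved. The work goes in short steps, Python scripts to look and compute and a tool call to move; the robot and the scene stay as the last step left them, time stands still between calls to the robot, and variables do not carry over. Pictures are saved under pics/ and viewed, at most 10 in all, crops included, and the job is handed in when it is done.

Besides the shell and the picture viewer there is one more tool, called after ">>>" as name(argument=value, ...), one argument or row to a line, values as JSON. step_arm: Moves the arm, as the interface text tells. Its arguments: {"type":"object","properties":{"commands":{"type":"array","items":{"type":"number"}},"fingers":{"type":"number"},"newtons":{"type":"number"}},"required":["commands"]}

```bash
mkdir -p pics; ls; cat > h.py <<'E'
import numpy as np,cv2
from scipy.spatial.transform import Rotation as R
def ray(s,u,v):
    K=np.array(s['camera_matrix']);a=np.array(s['attitude'])
    Rm=a if a.shape==(3,3) else R.from_rotvec(a).as_matrix()
    d=np.array([(u-K[0,2])/K[0,0],(v-K[1,2])/K[1,1],1.])
    if s.get('fish'):
        r=np.hypot(d[0],d[1]);d=np.array([d[0]/r*np.sin(r),d[1]/r*np.sin(r),np.cos(r)]) if r>0 else d
    return np.array(s['xyz']),Rm@d
def onz(s,u,v,z):
    o,d=ray(s,u,v);return o+d*(z-o[2])/d[2]
def proj(s,P):
    K=np.array(s['camera_matrix']);a=np.array(s['attitude'])
    Rm=a if a.shape==(3,3) else R.from_rotvec(a).as_matrix()
    p=Rm.T@(np.array(P)-np.array(s['xyz']))
    if s.get('fish'):
        r=np.hypot(p[0],p[1]);t=np.arctan2(r,p[2]);p=np.array([p[0]/r*t,p[1]/r*t,1])
    q=K@(p/p[2]);return q[:2]
def snap(n,f):
    import pickle
    from plant import viewer
    s=dict(viewer.snapshot(n));s['fish']=n=='wrist'
    cv2.imwrite('pics/%s.png'%f,np.array(s['image'])[:,:,::-1]);pickle.dump(s,open(f+'.pkl','wb'));return s
def load(f):
    import pickle;return pickle.load(open(f+'.pkl','rb'))
E
python3 - <<'E'
from h import *
from plant import get_state,manip
a=snap('top','top0');b=snap('side','side0')
for s in(a,b):print(s['camera_matrix'],s['xyz'],s['attitude'])
cv2.imwrite('pics/a0.png',cv2.resize(a['image'][:,:,::-1],(800,600)))
cv2.imwrite('pics/b0.png',cv2.resize(b['image'][:,:,::-1],(800,600)))
print(get_state(),manip.nose_length)
E
```

```text
pics
[[458.51594536   0.         285.5618956 ]
 [  0.         458.51594536 205.26752811]
 [  0.           0.           1.        ]] [0.34847291 0.0166935  1.64319439] [-2.19445202  2.15339417 -0.11779011]
[[433.77277007   0.         281.09945045]
 [  0.         433.77277007 203.88085581]
 [  0.           0.           1.        ]] [ 0.22888975 -0.86469486  0.85583538] [-2.24723572  0.34893007 -0.16968117]
{'clock': 0.1, 'qpos': array([ 1.23541949e+00,  4.80763937e-01,  1.59681363e+00, -2.37874518e-05,
        1.06511652e+00, -4.65903078e-02]), 'qvel': array([ 0.00202265, -0.00104813, -0.0010634 , -0.00163025,  0.00062912,
        0.0001646 ]), 'effort': array([ 1.09374003e-03, -9.52239919e+01, -4.31043112e+01,  1.40126158e-04,
        5.00223250e-03,  5.00607086e-05]), 'eef_pos': array([0.18497849, 0.6227586 , 0.25573889]), 'tcp_rot': array([-4.52005023e-01, -3.10871479e+00,  1.70477509e-03]), 'ft_force': array([0.08724877, 0.06204   , 0.26178653]), 'moment': array([ 0.02513456,  0.04544621, -0.02599209]), 'finger_force': 0.0, 'opening': 0.0856930004841539} 0.025
```

View pics/a0.png

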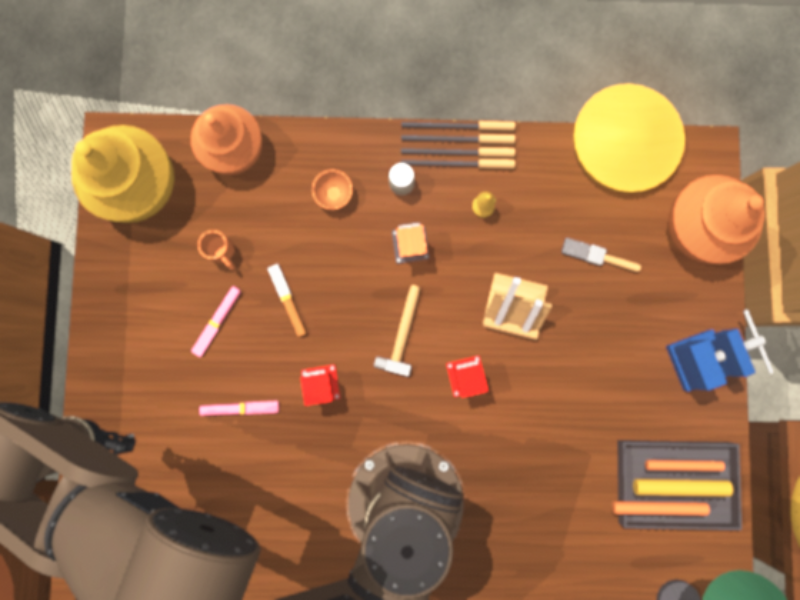

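View pics/b0.png

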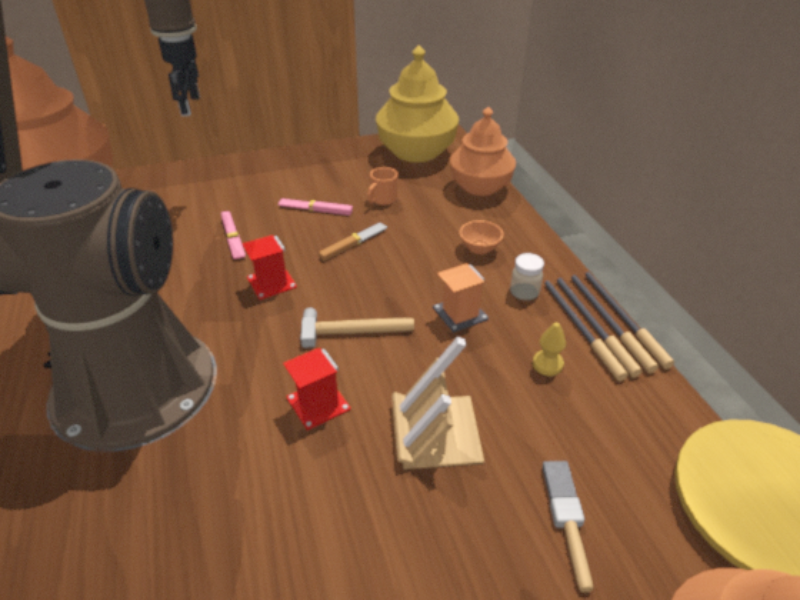

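Top view (800x600): the scraper with orange handle and steel blade is at (287,300), with its tip near (274,266). Look-alikes are two pink ones at (216,320) and (238,408); the brush is at (600,255). The copper keeper is at (410,241), with red look-alikes at (320,385) and (467,377). The rest is at (517,306). The longer stick looks like the left one at (508,298), and the shorter is at (533,316). I choose the orange/steel scraper and the copper keeper.

```bash
python3 - <<'E'
from h import *
a=load('top0');b=load('side0')
f=0.7
# crop check
def crop(s,x0,y0,x1,y1,k):
    return cv2.resize(s['image'][y0:y1,x0:x1,::-1],None,fx=k,fy=k,interpolation=cv2.INTER_CUBIC)
A=crop(a,180,150,320,240,4); B=crop(a,325,180,395,245,4)
C=crop(b,255,170,395,335,3.3)
W=np.zeros((600,800,3),np.uint8)
W[:A.shape[0]*0+300,:467]=cv2.resize(A,(467,300)); W[300:560,:280]=B; 
C=cv2.resize(C,(330,389));W[:389,470:800]=C
cv2.imwrite('pics/c0.png',W)
hsv=cv2.cvtColor(a['image'],cv2.COLOR_RGB2HSV)
def blob(x0,y0,x1,y1,lo,hi,name,z):
    m=np.zeros(hsv.shape[:2],np.uint8);m[y0:y1,x0:x1]=cv2.inRange(hsv,lo,hi)[y0:y1,x0:x1]
    cs=cv2.findContours(m,0,2)[0]
    c=max(cs,key=cv2.contourArea);r=cv2.minAreaRect(c);bx=cv2.boxPoints(r)
    print(name,cv2.contourArea(c),np.round(r[0],1),np.round([onz(a,*p,z)[:2] for p in bx],4).tolist(),'c',np.round(onz(a,*r[0],z),4))
blob(185,180,220,240,(5,150,170),(22,255,255),'handle',.018)
blob(180,180,220,240,(0,0,150),(180,80,255),'blade',.011)
blob(270,150,305,185,(5,120,190),(22,255,255),'lid',.099)
for n,p in dict(sc=(200,209),kp=(287,169)).items(): print(n,hsv[p[1],p[0]])
E
```

```text
handle 410.0 [201.5 223. ] [[0.3851, 0.3573], [0.4985, 0.3619], [0.5008, 0.2448], [0.3873, 0.2411]] c [0.4427 0.3013 0.018 ]
blade 178.5 [194.8 195.9] [[0.571, 0.3621], [0.5843, 0.3332], [0.5088, 0.298], [0.4956, 0.3268]] c [0.5398 0.33   0.011 ]
lid 347.5 [287.5 167.7] [[0.6639, 0.0419], [0.6769, -0.0261], [0.6008, -0.0399], [0.588, 0.0278]] c [0.6323 0.0009 0.099 ]
sc [ 24 152 254]
kp [ 20 127 255]
```

View pics/c0.png

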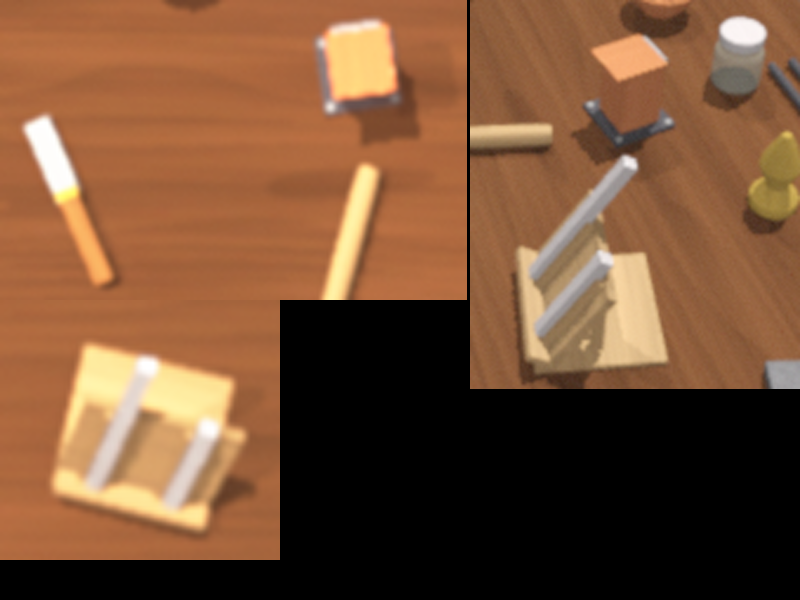

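The crop confirms the orange-handled steel scraper (tip up-left) and the copper keeper, with its hinge strip on the far side. The left stick in the rest is the longer one.

```bash
cat >> h.py <<'E'
def tgt(yaw,tilt=0):
    """tool x at world yaw(deg), z down; tilt (deg) about tool y afterwards"""
    y=np.radians(yaw);x=np.array([np.cos(y),np.sin(y),0]);z=np.array([0,0,-1.]);
    return R.from_matrix(np.c_[x,np.cross(z,x),z])*R.from_euler('y',tilt,degrees=True)
def delta(P,Rt,s=None):
    from plant import get_state
    s=s or get_state();R0=R.from_rotvec(s['tcp_rot']);d=(np.array(P)-s['eef_pos'])*100
    print('t',round(s['clock'],2),'pos',np.round(s['eef_pos'],4),'turn(deg,tool)',np.round((R0.inv()*Rt).as_rotvec(degrees=True),1),'shift cm cur axes',np.round(R0.inv().apply(d),2),'| final axes',np.round(Rt.inv().apply(d),2))
E
python3 -c "
from h import *
delta([.483,.303,.2],tgt(205))"
```

```text
t 0.1 pos [0.185  0.6228 0.2557] turn(deg,tool) [ -0.1  -0.  -41.5] shift cm cur axes [-37.67 -22.16   5.6 ] | final axes [-13.5  -41.57   5.57]
```

>>> step_arm(
  commands=[-3.8,-2.2,0.5,0,0,0,-3.8,-2.2,0.6,0,0,0,-3.8,-2.2,0.6,0,0,0,-3.8,-2.2,0.6,0,0,0,-3.8,-2.2,0.6,0,0,0,-3.8,-2.2,0.6,0,0,0,-3.8,-2.2,0.6,0,0,0,-3.8,-2.2,0.6,0,0,0,-3.6,-2.2,0.5,0,0,0,-3.6,-2.2,0.4,0,0,0],
  fingers=5,
)

```text
clock: 1.1
eef_pos: [0.4837, 0.3035, 0.1998]
tcp_rot: [-0.452, -3.108, 0.0]
ft_force: [-0.0, 0.6, 0.1]
opening: 0.0499
finger_force: 0.0
```

>>> step_arm(
  commands=[0,0,0,0,0,-8.3,0,0,0,0,0,-8.3,0,0,0,0,0,-8.3,0,0,0,0,0,-8.3,0,0,0,0,0,-8.3,0,0,0,0,0,0,0,0,0,0,0,0,0,0,0,0,0,0,0,0,0,0,0,0,0,0,0,0,0,0],
)

```text
clock: 2.1
eef_pos: [0.4829, 0.3051, 0.2003]
tcp_rot: [0.677, -3.068, -0.0]
ft_force: [0.0, 0.1, -0.6]
opening: 0.0496
finger_force: 0.0
```

```bash
python3 - <<'E'
from h import *
delta([.483,.303,.2],tgt(205))
a=snap('wrist','w1');print(a['camera_matrix'],a['xyz'],a['attitude'])
hsv=cv2.cvtColor(a['image'],cv2.COLOR_RGB2HSV)
for n,P in dict(tip=[.5777,.3477,.011],org=[.4826,.3032,.018],end=[.4056,.267,.018]).items():print(n,proj(a,P))
for n,lo,hi,z in(('handle',(5,140,170),(24,255,255),.018),('blade',(0,0,140),(180,70,255),.011)):
  m=cv2.inRange(hsv,lo,hi)
  for c in sorted(cv2.findContours(m,0,2)[0],key=cv2.contourArea)[-3:]:
    r=cv2.minAreaRect(c);print(n,cv2.contourArea(c),np.round(r[0]),[np.round(onz(a,*p,z)[:2],4).tolist() for p in cv2.boxPoints(r)])
E
```

```text
t 2.1 pos [0.4829 0.3051 0.2003] turn(deg,tool) [ 0.  -0.  -0.1] shift cm cur axes [ 0.08 -0.2   0.03] | final axes [ 0.08 -0.2   0.03]
[[325.1922621    0.         277.65976356]
 [  0.         325.1922621  212.04452914]
 [  0.           0.           1.        ]] [0.41911915 0.2754936  0.31695758] [1.59743635 2.50129447 0.35810676]
tip [276.41822662 287.99689983]
org [275.86044275 193.66640267]
end [275.28086968 102.43912789]
handle 4740.5 [134.  32.] [[0.4236, 0.0393], [0.3585, 0.0289], [0.3616, 0.1664], [0.4191, 0.1748]]
handle 44909.5 [167. 201.] [[0.9249, -0.0545], [0.4436, -0.0725], [0.3426, 0.3101], [0.6421, 0.4476]]
handle 73566.0 [412. 158.] [[0.3197, 0.2157], [0.0989, 0.5157], [0.4651, 0.7864], [0.6113, 0.3482]]
blade 1151.5 [479. 194.] [[0.4177, 0.4744], [0.3469, 0.5151], [0.3532, 0.543], [0.4261, 0.4997]]
blade 1201.0 [412. 247.] [[0.5135, 0.4285], [0.4274, 0.4783], [0.4345, 0.4967], [0.5226, 0.4455]]
blade 1838.5 [276. 244.] [[0.5809, 0.3322], [0.4982, 0.2955], [0.4872, 0.3194], [0.5687, 0.3584]]
```

View pics/w1.png

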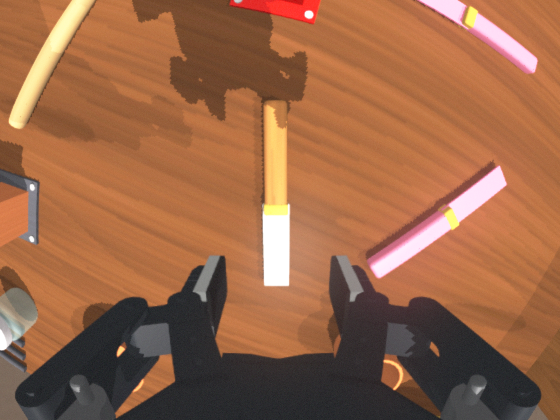

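The wrist view shows the scraper centred: blade tip at (276,286), butt at (275,100), held between the fingers' columns.

>>> step_arm(
  commands=[0.4,-0.2,4,0,0,0,0,0,4,0,0,0,0,0,4,0,0,0,0,0,2.5,0,0,0,0,0,1.5,0,0,0,0,0,0.8,0,0,0,0,0,0.4,0,0,0,0,0,0,0,0,0,0,0,0,0,0,0,0,0,0,0,0,0],
)

```text
clock: 3.15
eef_pos: [0.4806, 0.3019, 0.0292]
tcp_rot: [-0.678, 3.066, 0.001]
ft_force: [-0.7, -0.2, 0.7]
opening: 0.0504
finger_force: 0.0
```

>>> step_arm(
  commands=[0,0,0,0,0,0,0,0,0,0,0,0,0,0,0,0,0,0,0,0,0,0,0,0,0,0,0,0,0,0,0,0,0,0,0,0,0,0,0,0,0,0,0,0,0,0,0,0,0,0,0,0,0,0,0,0,0,0,0,0],
  fingers=0,
  newtons=80,
)

```text
clock: 4.15
eef_pos: [0.4803, 0.3017, 0.029]
tcp_rot: [-0.679, 3.067, 0.0]
ft_force: [-2.5, -1.2, 12.8]
opening: 0.0198
finger_force: 78.9
```

>>> step_arm(
  commands=[0,0,-3,0,0,0,0,0,-5,0,0,0,0,0,-5,0,0,0,0,0,-5,0,0,0,0,0,-4,0,0,0,0,0,0,0,0,0,0,0,0,0,0,0,0,0,0,0,0,0,0,0,0,0,0,0,0,0,0,0,0,0],
)

```text
clock: 5.15
eef_pos: [0.4796, 0.3013, 0.2471]
tcp_rot: [0.678, -3.065, 0.001]
ft_force: [0.3, -0.3, -0.9]
opening: 0.0199
finger_force: 79.1
```

```bash
python3 - <<'E'
from h import *
delta([.45,0,.2],tgt(187))
a=snap('wrist','w2')
E
```

```text
t 5.15 pos [0.4796 0.3013 0.2471] turn(deg,tool) [-0.  -0.1 18. ] shift cm cur axes [ 15.39 -26.07   4.74] | final axes [  6.61 -29.55   4.71]
```

View pics/w2.png

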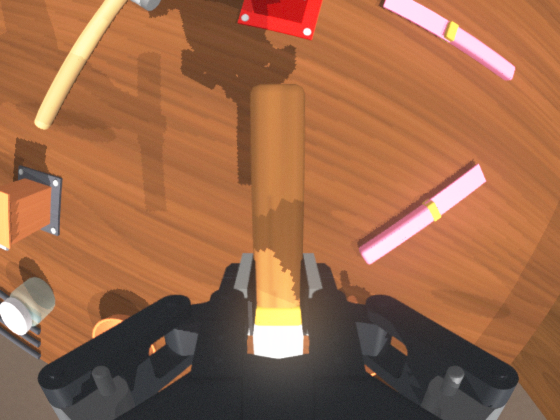

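The scraper is held straight between the pads (handle butt at (278,90), ferrule at (278,330)). The keeper's foot corners show at about (61,176) and (57,234).

```bash
python3 - <<'E'
from h import *
a=load('w2')
for p in((61,176),(57,234),(22,166),(26,172),(55,182),(53,229)):print(p,np.round(onz(a,*p,.005),4))
# foot/lid contours from the top view
t=load('top0');hsv=cv2.cvtColor(t['image'],cv2.COLOR_RGB2HSV)
print('lid corners top (z=.099)')
im=t['image'][150:190,265:310]
g=cv2.resize(im,None,fx=8,fy=8,interpolation=cv2.INTER_CUBIC);h=cv2.cvtColor(g,cv2.COLOR_RGB2HSV)
m=cv2.inRange(h,(8,60,215),(28,200,255))|cv2.inRange(h,(0,0,190),(180,60,255))
c=max(cv2.findContours(m,0,2)[0],key=cv2.contourArea);r=cv2.minAreaRect(c)
print(r);b=cv2.boxPoints(r)/8-.5+[265,150]
print([np.round(onz(t,*p,.099)[:2],4).tolist() for p in b],onz(t,*b.mean(0),.099))
for P in([.639,0,.099],):print('pred in pose',)
E
```

```text
(61, 176) [0.5856 0.0371 0.005 ]
(57, 234) [0.6697 0.0491 0.005 ]
(22, 166) [ 0.6006 -0.0379  0.005 ]
(26, 172) [ 0.6058 -0.0277  0.005 ]
(55, 182) [0.5977 0.0292 0.005 ]
(53, 229) [0.6656 0.0406 0.005 ]
lid corners top (z=.099)
((176.14239501953125, 144.16006469726562), (180.1233673095703, 175.88470458984375), 82.03038787841797)
[[0.6655, 0.0476], [0.6776, -0.0267], [0.6006, -0.0386], [0.5887, 0.0354]] [0.6330062  0.00442391 0.099     ]
pred in pose
```

>>> step_arm(
  commands=[0,-1,0,0,0,3,0.5,-1,0,0,0,3,0.5,-2,0,0,0,3,0.5,-2,0,0,0,3,0.5,-2,0,0,0,3,0.5,-2,0,0,0,3,0.5,-1,0,0,0,0,0,-1,0,0,0,0,0,0,0,0,0,0,0,0,0,0,0,0],
)

```text
clock: 6.2
eef_pos: [0.4817, 0.179, 0.2483]
tcp_rot: [-0.191, 3.136, 0.0]
ft_force: [-0.5, -0.4, -1.4]
opening: 0.0203
finger_force: 79.1
```

```bash
python3 - <<'E'
from h import *
delta([.45,0,.2],tgt(187))
a=snap('wrist','w3')
for n,P in dict(lid=[.632,.001,.099],front=[.598,0,.099]).items():print(n,proj(a,P))
cv2.imwrite('pics/w3c.png',cv2.resize(a['image'][120:330,0:280,::-1],(800,600)))
E
```

```text
t 6.2 pos [0.4817 0.179  0.2483] turn(deg,tool) [ 0.  0. -0.] shift cm cur axes [  5.32 -17.38   4.83] | final axes [  5.33 -17.38   4.83]
lid [101.09862216 316.38711416]
front [ 96.34262627 290.2666409 ]
```

View pics/w3c.png

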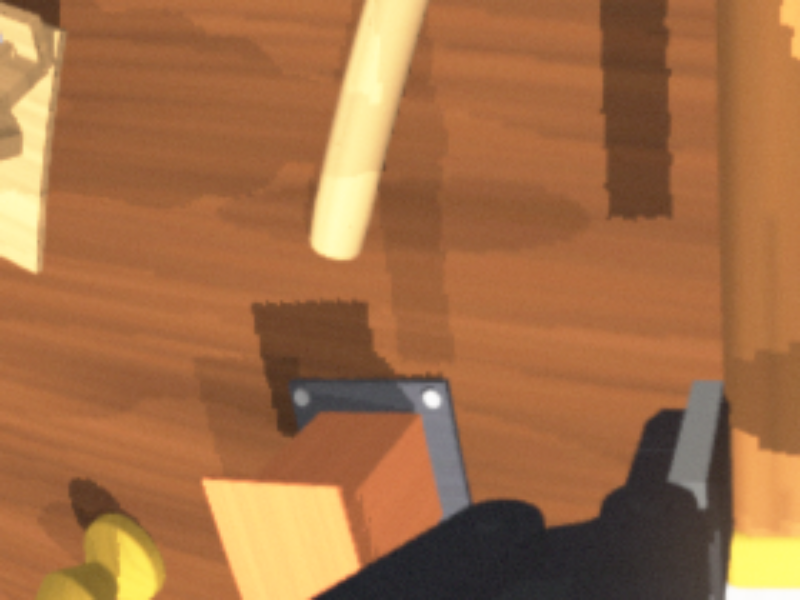

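The crop shows the lid's front edge from (203,479) to (345,486) and the foot's front edge from (290,380) to (447,380), crop pixels.

```bash
python3 - <<'E'
from h import *
a=load('w3')
k=2.857
q=[]
for n,u,v,z in(('footR',290,380,.005),('footL',447,380,.005),('screwR',301,397,.006),('screwL',431,399,.006),('lipR',203,479,.099),('lipL',345,486,.099),('lipL2',360,568,.099)):
  p=onz(a,u/k,v/k+120,z);print(n,np.round(p,4));q.append(p)
for i,j in((0,1),(2,3),(4,5)):
  d=q[j]-q[i];print('yaw',np.degrees(np.arctan2(-d[0],d[1])),np.linalg.norm(d),(q[i]+q[j])/2)
E
```

```text
footR [ 0.6019 -0.0443  0.005 ]
footL [0.5884 0.038  0.005 ]
screwR [ 0.6092 -0.0383  0.006 ]
screwL [0.5986 0.0303 0.006 ]
lipR [ 0.6025 -0.0347  0.099 ]
lipL [0.5912 0.0308 0.099 ]
lipL2 [0.6273 0.0331 0.099 ]
yaw 9.257988928915454 0.08337923373672047 [ 0.59514312 -0.00319647  0.005     ]
yaw 8.810011788984554 0.06941418971022772 [ 0.60391516 -0.00400743  0.006     ]
yaw 9.775993321965144 0.06641850430449127 [ 0.59684548 -0.00197482  0.099     ]
```

```bash
python3 -c "
from h import *
delta([.473,-.0228,.107],tgt(189.2))"
```

```text
t 6.25 pos [0.4817 0.1792 0.2483] turn(deg,tool) [ 0.   0.  -2.2] shift cm cur axes [  3.32 -19.94  14.12] | final axes [  4.09 -19.8   14.13]
```

>>> step_arm(
  commands=[0.4,-2,0,0,0,-2.2,0.4,-2.4,0,0,0,0,0.4,-2.4,0,0,0,0,0.4,-2.4,1,0,0,0,0.4,-2.4,2,0,0,0,0.4,-2.4,2.5,0,0,0,0.4,-2.4,2.5,0,0,0,0.4,-2,2.5,0,0,0,0.4,-1.4,2,0,0,0,0.5,0,1.6,0,0,0],
)

```text
clock: 7.25
eef_pos: [0.4722, -0.0242, 0.1061]
tcp_rot: [-0.25, 3.132, -0.0]
ft_force: [-0.5, 0.5, -1.1]
opening: 0.02
finger_force: 79.0
```

```bash
python3 - <<'E'
from h import *
delta([.473,-.0228,.107],tgt(189.2))
a=snap('side','s1');t=snap('top','t1')
tip=np.array([.6367,.0038,0])-.061*np.array([.987,.16,0])+[0,0,.087]
q=proj(a,tip);print(q,proj(t,tip))
u,v=q.astype(int)
A=a['image'][v-50:v+50,u-70:u+63,::-1];u,v=proj(t,tip).astype(int)
B=t['image'][v-35:v+35,u-50:u+43,::-1]
cv2.imwrite('pics/s1c.png',np.vstack([cv2.resize(A,(400,300),interpolation=2),cv2.resize(B,(400,300),interpolation=2)]))
E
```

```text
t 7.25 pos [ 0.4722 -0.0242  0.1061] turn(deg,tool) [-0.   0.  -0.1] shift cm cur axes [-0.1   0.13 -0.09] | final axes [-0.1   0.13 -0.09]
[304.48318207 202.39313649] [289.20723788 184.48613692]
```

View pics/s1c.png

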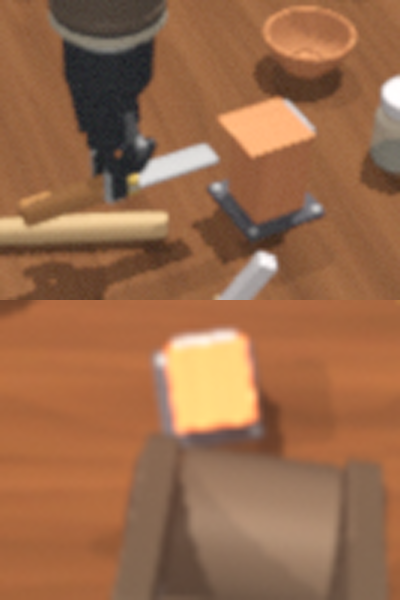

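The side crop shows the blade tip at about (213,153), just short of and slightly below the lip, as predicted. Next I insert it under the lip.

>>> step_arm(
  commands=[-0.5,0.1,0,0,0,0,-0.5,0,0,0,0,0,-0.5,0,0,0,0,0,-0.5,0,0,0,0,0,-0.4,0,0,0,0,0,-0.4,0,0,0,0,0,0,0,0,0,0,0,0,0,0,0,0,0,0,0,0,0,0,0,0,0,0,0,0,0],
)

```text
clock: 8.35
eef_pos: [0.499, -0.0179, 0.1073]
tcp_rot: [0.25, -3.131, -0.0]
ft_force: [-0.2, -0.3, -1.2]
opening: 0.02
finger_force: 79.1
```

>>> step_arm(
  commands=[0,0,-0.7,0,0,0,0,0,-0.7,0,0,0,-0.3,0,-0.6,0,0,0,-0.4,0,-0.6,0,0,0,-0.5,0,-0.6,0,0,0,-0.5,0,-0.5,0,0,0,-0.5,0,-0.4,0,0,0,-0.5,0,-0.4,0,0,0,-0.5,0,-0.4,0,0,0,-0.5,0,-0.3,0,0,0],
)

```text
clock: 9.35
eef_pos: [0.5362, -0.0119, 0.1596]
tcp_rot: [-0.251, 3.131, -0.0]
ft_force: [-2.6, 0.2, -0.9]
opening: 0.0198
finger_force: 79.0
```

```bash
python3 - <<'E'
from h import *
from plant import get_state
a=snap('side','s2');print(get_state()['ft_force'],get_state()['eef_pos'])
A=a['image'][110:250,220:407,::-1]
cv2.imwrite('pics/s2c.png',cv2.resize(A,(561,420),interpolation=2))
E
```

```text
[-0.2611812   0.04977856 -1.12904584] [ 0.53725717 -0.01188278  0.16005822]
```

View pics/s2c.png

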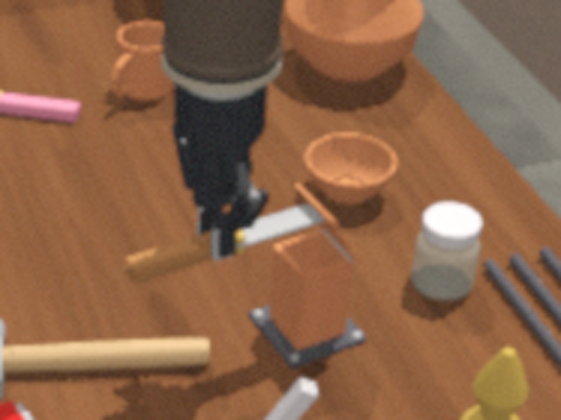

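The lid is up about 60° with the blade under it: blade tip at (322,215), lid edge from (300,190) to (350,258). I keep pushing.

>>> step_arm(
  commands=[-0.5,0,-0.2,0,0,0,-0.5,0,-0.2,0,0,0,-0.5,0,-0.1,0,0,0,-0.5,0,-0.1,0,0,0,-0.5,0,0,0,0,0,-0.5,0,0,0,0,0,-0.5,0,0,0,0,0,-0.5,0,0,0,0,0,-0.3,0,0,0,0,0,0,0,0,0,0,0],
)

```text
clock: 10.4
eef_pos: [0.5787, -0.0051, 0.1653]
tcp_rot: [-0.251, 3.131, -0.0]
ft_force: [0.1, 0.6, -1.5]
opening: 0.0198
finger_force: 79.1
```

```bash
python3 - <<'E'
from h import *
a=snap('side','s3')
delta([.47,-.023,.20],tgt(189.2))
delta([.48,.301,.20],tgt(205))
A=a['image'][110:250,220:407,::-1]
cv2.imwrite('pics/s3c.png',cv2.resize(A,(561,420),interpolation=2))
E
```

```text
t 10.45 pos [ 0.5784 -0.0052  0.1653] turn(deg,tool) [-0.  0. -0.] shift cm cur axes [10.98 -0.04 -3.48] | final axes [10.99 -0.03 -3.47]
t 10.45 pos [ 0.5784 -0.0052  0.1653] turn(deg,tool) [ -0.    0.  -15.8] shift cm cur axes [ 4.84 31.79 -3.48] | final axes [-4.02 31.91 -3.47]
```

View pics/s3c.png

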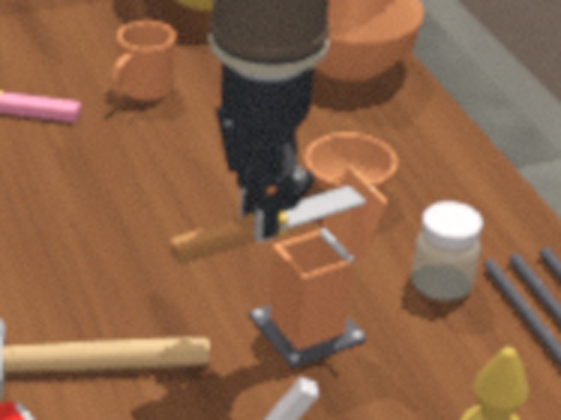

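The lid stands leaning back, at about 110° by tip geometry; the lid plate is at (365,215). I take the scraper back to its old spot and lay it down.

>>> step_arm(
  commands=[1.5,0,0,0,0,0,3,0,-1,0,0,0,0.4,1.8,-2.5,0,0,0,0,4,0,0,0,0,0,4.5,0,0,0,0,0,4.5,0,0,0,0,0,4.5,0,0,0,0,0,4.5,0,0,0,0,0,4.5,0,0,0,0,0,3.5,0,0,0,0],
)

```text
clock: 11.45
eef_pos: [0.4784, 0.3034, 0.2005]
tcp_rot: [-0.252, 3.131, 0.001]
ft_force: [0.6, -0.0, -1.1]
opening: 0.0202
finger_force: 79.1
```

>>> step_arm(
  commands=[0,0,2,0,0,-8,0,0,4,0,0,-7.8,0,0,4,0,0,0,0,0,3,0,0,0,0,0,2,0,0,0,0,0,1,0,0,0,0,0,0.5,0,0,0,0,0,0,0,0,0,0,0,0,0,0,0,0,0,0,0,0,0],
)

```text
clock: 12.45
eef_pos: [0.4798, 0.3013, 0.0363]
tcp_rot: [-0.678, 3.066, 0.001]
ft_force: [-1.3, 0.4, -0.7]
opening: 0.0199
finger_force: 79.0
```

```bash
python3 - <<'E'
from h import *
delta([.48,.301,.030],tgt(205))
E
```

```text
t 12.45 pos [0.4798 0.3013 0.0363] turn(deg,tool) [ 0.   0.1 -0.1] shift cm cur axes [-0.01 -0.04  0.63] | final axes [-0.01 -0.04  0.63]
```

>>> step_arm(
  commands=[0,0,0.3,0,0,0,0,0,0.2,0,0,0,0,0,0.1,0,0,0,0,0,0.1,0,0,0,0,0,0,0,0,0,0,0,0,0,0,0,0,0,0,0,0,0,0,0,0,0,0,0,0,0,0,0,0,0,0,0,0,0,0,0],
)

```text
clock: 13.45
eef_pos: [0.4792, 0.301, 0.029]
tcp_rot: [-0.679, 3.067, 0.0]
ft_force: [-4.2, -2.3, 17.1]
opening: 0.0196
finger_force: 81.4
```

>>> step_arm(
  commands=[0,0,0,0,0,0,0,0,0,0,0,0,0,0,0,0,0,0,0,0,0,0,0,0,0,0,0,0,0,0,0,0,-1,0,0,0,0,0,-3,0,0,0,0,0,-5,0,0,0,0,0,-5,0,0,0,0,0,-5,0,0,0],
  fingers=5,
)

```text
clock: 14.45
eef_pos: [0.4788, 0.3007, 0.221]
tcp_rot: [-0.679, 3.067, 0.0]
ft_force: [1.9, 0.1, 0.7]
opening: 0.0499
finger_force: 0.0
```

```bash
python3 - <<'E'
from h import *
t=load('top0');b=load('side0')
# top-view / side-view stick contours
def sticks(s,x0,y0,x1,y1,vmin):
    k=4;g=cv2.resize(s['image'][y0:y1,x0:x1],None,fx=k,fy=k,interpolation=cv2.INTER_CUBIC)
    h=cv2.cvtColor(g,cv2.COLOR_RGB2HSV);m=cv2.inRange(h,(0,0,vmin),(180,50,255))
    for c in sorted(cv2.findContours(m,0,2)[0],key=cv2.contourArea)[-3:]:
        r=cv2.minAreaRect(c);bx=cv2.boxPoints(r)/k-.5+k*0+np.array([x0,y0])
        i=np.argsort(bx[:,1]);print(cv2.contourArea(c)/16,'up end',np.round(bx[i[:2]].mean(0),1),'low end',np.round(bx[i[2:]].mean(0),1))
print('top');sticks(t,335,185,390,240,130)
print('side');sticks(b,270,230,340,330,130)
E
```

```text
top
97.3125 up end [377.6 209.5] low end [367.5 231.3]
136.65625 up end [362.2 193.9] low end [346.9 225.8]
side
313.6875 up end [313.7 276.7] low end [283.3 311.5]
460.5625 up end [324.  236.2] low end [280.9 287.5]
```

```bash
python3 - <<'E'
from h import *
t=load('top0');b=load('side0')
def tri(p,q):
    o1,d1=ray(t,*p);o2,d2=ray(b,*q);A=np.c_[d1,-d2];x=np.linalg.lstsq(A,o2-o1,rcond=None)[0]
    return (o1+d1*x[0]+o2+d2*x[1])/2,np.linalg.norm(o1+d1*x[0]-o2-d2*x[1])
T,e=tri((362.2,193.9),(324,236.2));F,e2=tri((346.9,225.8),(280.9,287.5))
print('long top',T,e,'foot',F,e2,np.linalg.norm(T-F))
d=T-F;print('yaw',np.degrees(np.arctan2(d[1],d[0])),'tilt',np.degrees(np.arctan2(np.hypot(d[0],d[1]),d[2])))
T2,e=tri((377.6,209.5),(313.7,276.7));F2,e2=tri((367.5,231.3),(283.3,311.5))
print('short',T2,e,F2,e2)
w=F2-F;print('rest yaw from feet',np.degrees(np.arctan2(w[1],w[0]))+90,np.linalg.norm(w))
w=T2-T;print(np.linalg.norm(w))
E
```

```text
long top [ 0.53462102 -0.23873749  0.18534353] 0.0033149297953158478 foot [ 0.44206671 -0.21473065  0.01470513] 0.001417506311606038 0.1956018658246681
yaw -14.540995771931644 tilt 29.264054611459493
short [ 0.49013775 -0.29919677  0.132535  ] 0.003685484004876951 [ 0.42412265 -0.28728656  0.01987229] 0.00044845434624501897
rest yaw from feet -13.891283205300482 0.07492028821317094
0.09177596174084623
```

```bash
python3 - <<'E'
from h import *
delta([.559,-.244,.235],tgt(166,0))
E
```

```text
t 14.45 pos [0.4788 0.3007 0.221 ] turn(deg,tool) [ 0.  0. 39.] shift cm cur axes [ 15.7  -52.77  -1.41] | final axes [-20.96 -50.91  -1.4 ]
```

>>> step_arm(
  commands=[1.4,-4.7,-0.2,0,0,0,1.4,-4.7,-0.2,0,0,0,1.4,-4.7,-0.2,0,0,0,1.4,-4.7,-0.2,0,0,0,1.4,-4.7,-0.2,0,0,0,1.4,-4.7,-0.2,0,0,0,1.4,-4.7,-0.2,0,0,0,1.4,-4.7,0,0,0,0,1.4,-4.7,0,0,0,0,1.4,-4.7,0,0,0,0],
)

```text
clock: 15.45
eef_pos: [0.5503, -0.1863, 0.2332]
tcp_rot: [-0.678, 3.067, -0.0]
ft_force: [0.4, 0.3, -0.9]
opening: 0.0501
finger_force: 0.0
```

>>> step_arm(
  commands=[1.7,-4,0,0,0,0,0,-1.7,0,0,0,0,0,0,0,0,0,7.8,0,0,0,0,0,7.8,0,0,0,0,0,7.8,0,0,0,0,0,7.8,0,0,0,0,0,7.8,0,0,0,0,8,0,0,0,0,0,8,0,0,0,0,0,8,0],
)

```text
clock: 16.45
eef_pos: [0.5595, -0.2426, 0.2343]
tcp_rot: [-0.333, -2.701, -0.07]
ft_force: [0.6, 0.1, -0.7]
opening: 0.0501
finger_force: 0.0
```

```bash
python3 - <<'E'
from h import *
delta([.559,-.244,.2265],tgt(166,30))
a=snap('wrist','w4')
d=np.array([.485,-.121,.866]);m=np.array([.4883,-.2267,.100])
for s in(-90,0,60,90):print(s,proj(a,m+d*s/1000))
hsv=cv2.cvtColor(a['image'],cv2.COLOR_RGB2HSV);mk=cv2.inRange(hsv,(0,0,130),(180,50,255))
for c in sorted(cv2.findContours(mk,0,2)[0],key=cv2.contourArea)[-5:]:
    r=cv2.minAreaRect(c);print(cv2.contourArea(c),np.round(cv2.boxPoints(r)).tolist())
E
```

```text
t 16.45 pos [ 0.5595 -0.2426  0.2343] turn(deg,tool) [-0.   5.8 -0.1] shift cm cur axes [-0.3  -0.15  0.72] | final axes [-0.38 -0.15  0.69]
-90 [275.49476182 164.36277772]
0 [274.81653383 189.4358282 ]
60 [274.08581416 217.03434957]
90 [273.57225981 236.81532783]
510.0 [[144.0, 378.0], [148.0, 351.0], [178.0, 355.0], [174.0, 383.0]]
536.5 [[525.0, 368.0], [550.0, 363.0], [558.0, 407.0], [533.0, 411.0]]
887.5 [[402.0, 64.0], [403.0, 41.0], [461.0, 45.0], [460.0, 68.0]]
986.5 [[168.0, 205.0], [203.0, 153.0], [222.0, 165.0], [187.0, 218.0]]
1576.0 [[260.0, 159.0], [283.0, 159.0], [283.0, 245.0], [260.0, 245.0]]
```

The long stick's contour (columns 260–283, rows 159–245) lies in line with the tool, so I advance along it and grip.

>>> step_arm(
  commands=[0,0,0,0,5.8,0,-0.4,-0.2,0.7,0,0,0,0,0,1.5,0,0,0,0,0,1.5,0,0,0,0,0,1.5,0,0,0,0,0,1.5,0,0,0,0,0,1,0,0,0,0,0,1,0,0,0,0,0,0,0,0,0,0,0,0,0,0,0],
)

```text
clock: 17.5
eef_pos: [0.5204, -0.2354, 0.1551]
tcp_rot: [-0.321, -2.605, -0.085]
ft_force: [0.3, 0.1, 0.7]
opening: 0.0498
finger_force: 0.0
```

>>> step_arm(
  commands=[0,0,0,0,0,0,0,0,0,0,0,0,0,0,0,0,0,0,0,0,0,0,0,0,0,0,0,0,0,0,0,0,0,0,0,0,0,0,0,0,0,0,0,0,0,0,0,0,0,0,0,0,0,0,0,0,0,0,0,0],
  fingers=0,
  newtons=60,
)

```text
clock: 18.5
eef_pos: [0.5205, -0.2357, 0.1552]
tcp_rot: [-0.321, -2.605, -0.085]
ft_force: [1.6, -2.1, 6.7]
opening: 0.0134
finger_force: 59.0
```

>>> step_arm(
  commands=[0,0,-1,0,0,0,0.5,0,-2,0,0,0,1,0,-3,0,0,0,1,0,-4,0,0,0,1,0,-4,0,0,0,0,0,-4,0,0,0,0,0,0,0,-7.5,0,0,0,0,0,-7.5,0,0,0,0,0,-7.5,0,0,0,0,0,-7.5,0],
)

```text
clock: 19.5
eef_pos: [0.5779, -0.2496, 0.3294]
tcp_rot: [0.383, 3.109, -0.002]
ft_force: [-0.5, 0.6, -2.9]
opening: 0.0135
finger_force: 58.5
```

```bash
python3 - <<'E'
from h import *
delta([.6367,.0038,.36],tgt(189.2))
a=snap('side','s5');t=snap('top','t5')
from plant import get_state
T=get_state()['eef_pos']
for z in (.02,-.16): print(proj(a,T+[0,0,z]))
hsv=cv2.cvtColor(a['image'],cv2.COLOR_RGB2HSV);u,v=proj(a,T-[0,0,.09]).astype(int)
mk=cv2.inRange(hsv,(0,0,120),(180,50,255));mk[:,:u-45]=0;mk[:,u+45:]=0;mk[:v-70]=0;mk[v+90:]=0
for c in sorted(cv2.findContours(mk,0,2)[0],key=cv2.contourArea)[-3:]:
    r=cv2.minAreaRect(c);print(cv2.contourArea(c),np.round(cv2.boxPoints(r)).tolist())
E
```

```text
t 19.5 pos [ 0.5779 -0.2496  0.3294] turn(deg,tool) [ -0.1   0.5 -23.2] shift cm cur axes [ 0.42 26.01 -3.07] | final axes [-9.86 24.07 -3.06]
[351.58925457 175.34298339]
[342.7966875  240.30959406]
133.0 [[295.0, 292.0], [310.0, 275.0], [317.0, 280.0], [302.0, 298.0]]
289.0 [[356.0, 197.0], [367.0, 174.0], [384.0, 182.0], [372.0, 205.0]]
303.5 [[332.0, 239.0], [339.0, 190.0], [354.0, 192.0], [347.0, 241.0]]
```

>>> step_arm(
  commands=[0,2,-1.5,0,0,0,0.1,4,-1.5,0,0,0,0.1,4.5,0,0,0,0,0.1,4.5,0,0,0,0,0.1,4.5,0,0,0,0,0,4.5,0,0,0,0,0,2,0,0,0,-7.8,0,0,0,0,0,-7.7,0,0,0,0,0,-7.7,0,0,0,0,0,0],
)

```text
clock: 20.6
eef_pos: [0.637, 0.0041, 0.3582]
tcp_rot: [0.256, -3.131, 0.002]
ft_force: [0.5, -0.2, -2.0]
opening: 0.0129
finger_force: 58.9
```

```bash
python3 - <<'E'
from h import *
delta([.6367,.0038,.25],tgt(189.2))
a=snap('side','s6');t=snap('top','t6')
A=cv2.resize(a['image'][80:260,220:420,::-1],(660,594),interpolation=2)
cv2.imwrite('pics/s6c.png',A)
print(proj(a,[.6367,.0038,.095]))
E
```

```text
t 20.6 pos [0.637  0.0041 0.3582] turn(deg,tool) [-0.1 -0.   0.1] shift cm cur axes [ 3.000e-02 -1.000e-02  1.082e+01] | final axes [ 0.03 -0.02 10.82]
[323.53433017 193.97268525]
```

View pics/s6c.png

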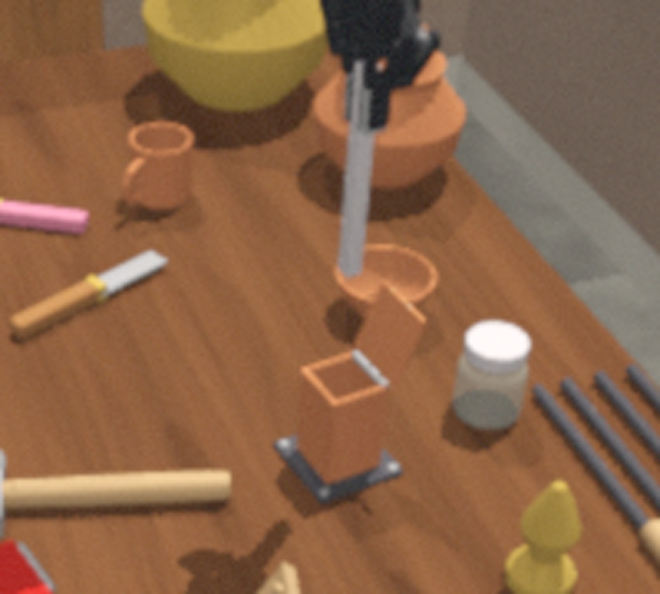

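The side crop shows the scraper flat at (90,290), the lid open at (390,335), and the stick hanging straight, foot (352,272), above the rim centre (345,376).

>>> step_arm(
  commands=[0,0,1.5,0,0,0,0,0,2,0,0,0,0,0,2,0,0,0,0,0,2,0,0,0,0,0,2,0,0,0,0,0,2,0,0,0,0,0,2,0,0,0,0,0,2,0,0,0,0,0,1.5,0,0,0,0,0,0.5,0,0,0],
)

```text
clock: 21.7
eef_pos: [0.6366, 0.0032, 0.1818]
tcp_rot: [-0.247, 3.131, -0.001]
ft_force: [0.5, -0.4, -1.8]
opening: 0.013
finger_force: 59.0
```

>>> step_arm(
  commands=[0,0,0.3,0,0,0,0,0,0.3,0,0,0,0,0,0.3,0,0,0,0,0,0.2,0,0,0,0,0,0.2,0,0,0,0,0,0,0,0,0,0,0,0,0,0,0,0,0,0,0,0,0,0,0,0,0,0,0,0,0,0,0,0,0],
)

```text
clock: 22.7
eef_pos: [0.6373, 0.0034, 0.1705]
tcp_rot: [-0.25, 3.128, -0.002]
ft_force: [-0.5, -0.1, -1.6]
opening: 0.0128
finger_force: 58.9
```

>>> step_arm(
  commands=[0,0,0.2,0,0,0,0,0,0.2,0,0,0,0,0,0.2,0,0,0,0,0,0.1,0,0,0,0,0,0,0,0,0,0,0,0,0,0,0,0,0,0,0,0,0,0,0,0,0,0,0,0,0,0,0,0,0,0,0,0,0,0,0],
)

```text
clock: 23.7
eef_pos: [0.6373, 0.0034, 0.1634]
tcp_rot: [-0.25, 3.128, -0.002]
ft_force: [0.2, -0.1, -1.7]
opening: 0.0131
finger_force: 58.9
```

>>> step_arm(
  commands=[0,0,0.1,0,0,0,0,0,0.1,0,0,0,0,0,0.1,0,0,0,0,0,0,0,0,0,0,0,0,0,0,0,0,0,0,0,0,0,0,0,0,0,0,0,0,0,0,0,0,0,0,0,0,0,0,0,0,0,0,0,0,0],
)

```text
clock: 24.7
eef_pos: [0.6372, 0.0034, 0.1604]
tcp_rot: [-0.25, 3.128, -0.002]
ft_force: [-0.1, 0.1, -2.6]
opening: 0.013
finger_force: 59.2
```

>>> step_arm(
  commands=[0,0,0.1,0,0,0,0,0,0.1,0,0,0,0,0,0.1,0,0,0,0,0,0,0,0,0,0,0,0,0,0,0,0,0,0,0,0,0,0,0,0,0,0,0,0,0,0,0,0,0,0,0,0,0,0,0,0,0,0,0,0,0],
)

```text
clock: 25.7
eef_pos: [0.6388, 0.0033, 0.1599]
tcp_rot: [-0.25, 3.124, -0.003]
ft_force: [-3.5, -0.4, 27.5]
opening: 0.0135
finger_force: 63.0
```

>>> step_arm(
  commands=[0,0,-0.2,0,0,0,0,0,0,0,0,0,0,0,0,0,0,0,0,0,0,0,0,0,0,0,0,0,0,0,0,0,0,0,0,0,0,0,0,0,0,0,0,0,0,0,0,0,0,0,0,0,0,0,0,0,0,0,0,0],
)

```text
clock: 26.7
eef_pos: [0.6378, 0.0034, 0.16]
tcp_rot: [-0.25, 3.127, -0.002]
ft_force: [-0.9, -0.0, 9.2]
opening: 0.0133
finger_force: 60.5
```

>>> step_arm(
  commands=[0,0,0,0,0,0,0,0,0,0,0,0,0,0,0,0,0,0,0,0,0,0,0,0,0,0,0,0,0,0,0,0,0,0,0,0,0,0,0,0,0,0,0,0,0,0,0,0,0,0,0,0,0,0,0,0,0,0,0,0],
  fingers=6,
)

```text
clock: 27.7
eef_pos: [0.6373, 0.0034, 0.1594]
tcp_rot: [-0.25, 3.128, -0.002]
ft_force: [-0.1, 1.1, 0.0]
opening: 0.0599
finger_force: 0.0
```

>>> step_arm(
  commands=[0,0,-1,0,0,0,0,0,-1,0,0,0,0,0,-2,0,0,0,0,0,-2,0,0,0,0,0,-3,0,0,0,0,0,-3,0,0,0,0,0,-3,0,0,0,0,0,0,0,0,0,0,0,0,0,0,0,0,0,0,0,0,0],
)

```text
clock: 28.7
eef_pos: [0.6363, 0.0035, 0.309]
tcp_rot: [-0.25, 3.129, -0.002]
ft_force: [0.6, -0.5, -0.3]
opening: 0.0601
finger_force: 0.0
```

```bash
python3 - <<'E'
from h import *
a=snap('side','s7')
hsv=cv2.cvtColor(a['image'],cv2.COLOR_RGB2HSV)
mk=cv2.inRange(hsv,(0,0,120),(180,50,255));mk[:,:295]=0;mk[:,345:]=0;mk[:140]=0;mk[200:]=0
for c in sorted(cv2.findContours(mk,0,2)[0],key=cv2.contourArea)[-3:]:
    r=cv2.minAreaRect(c);print(cv2.contourArea(c),np.round(cv2.boxPoints(r)).tolist())
print('upright pred top',proj(a,[.6367,.0038,.185]),'rim',proj(a,[.6367,.0038,.095]))
# lid plate: predicted centre for 110 deg, colour there and at shut lid
x=np.array([.987,.16,0]);
for th in(80,95,110,115):
    th=np.radians(th);P=np.array([.6367,.0038,.095])+x*(.027-.066*np.cos(th))+[0,0,.066*np.sin(th)]
    u,v=proj(a,P);print(np.degrees(th),u,v,a['image'][int(v),int(u)])
d=cv2.absdiff(load('s6')['image'],a['image'])[:,:].max(2);print('change lid region',(d[160:186,328:352]>40).sum(),'scraper',(d[150:185,220:272]>40).sum())
E
```

```text
217.5 [[320.0, 166.0], [336.0, 166.0], [336.0, 199.0], [320.0, 199.0]]
upright pred top [325.81771091 167.7018475 ] rim [323.53433017 193.97268525]
80.0 330.0380578355804 173.74797047250922 [139  87  58]
95.0 335.411841616474 171.86698324236343 [163 106  70]
110.0 340.4640607791954 171.3675052438641 [172 112  75]
115.0 342.011915214162 171.51277813158114 [220 156 105]
change lid region 18 scraper 0
```

```bash
python3 -c "
from plant import manip
print(manip.hand_in())"
```

```text
the job is handed in; nothing more can be done
None
```

I levered the lid open with the scraper blade, laid the scraper flat at its old spot, lowered the longer stick upright to the keeper's floor, and handed the job in at about 29 s; the hand-in call returned no verdict.

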